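# Open the soaking tank with its lifting lever

## Task

Open the heavy lid of the steel soaking tank with its lifting lever so that a colleague can reach the finds inside: first push the swivel catch on the front of the tank round until it is clear of the lid, then press the long rubber-covered end of the lever smoothly down until it meets its stop, and keep pressing - finish while you are holding the lever down there. Nothing needs gripping: do not lift the lever out of its bearing, do not raise the lid by the lid itself, do not jerk it or let it drop, and leave the other things on the table where they are.

Things in the scene. Friction and masses are not known exactly. Their poses are not given: they have to be found in the camera images.
- pivot (a point): Fixed point: the catch's vertical pivot, at tank (-172, 0) mm, at the middle of the bar's thickness, 140 mm above the table.
- tank: Fixed open stainless steel soaking tank, 300 x 300 mm, 130 mm high to the rim. Origin: centre of its underside, on the table; z up. The lid is hinged along the tank's +x edge, the swivel catch stands at the middle of its -x face, the lever lies along the outside of its -y face. Its place varies, and its turn about z.
- lid: The lid: steel plate 304 x 304 x 5 mm with a 6 mm raised panel, about 2 kg, hinged along the tank's +x edge (axis at tank x = +152, z = 130 mm). Origin: underside, middle of its front edge, over the tank's -x rim; 130 mm above the table when shut, about 325 mm at full lift (lid tilted 0.70 rad). A 42 x 49 mm wing on its -y side lies over the lever's roller. Unsupported, it falls shut.
- catch (a joint): Angle of the swivel catch, rad, anticlockwise from above. Near 0 its nose lies over the lid's edge and blocks the lid; it turns either way to stops at +-1.57 and is clear of the lid beyond 1.2. A steel bar 98 x 14 x 6 mm: from the pivot its nose reaches 38 mm towards the lid, its tail 60 mm away from it. Stays where it is left; takes about 1 N at the stud.
- catch_stud (a point): Centre of the top of the upright round stud on the catch's tail, 13 mm in diameter, standing 34 mm above the bar, top 180 mm above the table; 52 mm from the pivot (at tank (-224, 0) mm when the catch reads 0). It swings with the catch.
- lever: Lifting lever, its cross pin resting in an open-topped bearing at tank (34, -178, 150) mm. A steel bar 10 mm wide, 20 deep, climbing at 20 deg at rest to a rubber pad 85 mm long, 34 wide, 24 thick. Origin: middle of the pad's top, 268 mm from the pin along the arm and 12 mm above its centre line, 253 mm above the table at rest; its axes then are parallel to the tank's.
- lever_end (a point): Middle of the end face of the pad, on the arm's centre line, 310 mm from the pin, 256 mm above the table at rest. Pressing the pad turns the lever 40 deg about the pin, until the arm, then dropping at 20 deg, meets a rubber stop that gives a little (pad top then about 70 mm above the table). 10 deg lifts the lid about 0.18 rad. Takes 8 to 18 N at first, less later; it rises again if let go.
- brush_flat: Bystander, to be left alone: flat brush lying down, 200 mm long. Origin at the centre of its underside.
- sample_jar: Bystander, to be left alone: small jar, 48 mm across, 60 mm high. Origin at the centre of its underside.
- sponge: Bystander, to be left alone: block 85 x 55 x 30 mm. Origin at the centre of its underside.
- brush_jar: Bystander, to be left alone: jar of brushes, 72 mm across, 180 mm high over the brushes. Origin at the centre of its underside.
- wash_bottle: Bystander, to be left alone: wash bottle, 66 mm across, 190 mm high, its thin spout up to 55 mm from its axis. Origin at the centre of its underside.
- find_box: Bystander, to be left alone: small lidded box 106 x 82 x 58 mm. Origin at the centre of its underside.
- tray: Bystander, to be left alone: open white tray 200 x 260 x 45 mm. Origin at the centre of its underside.

How it is judged:
By the outcome, as a careful person would: the job done as asked, in the order asked, and still so for the second after the job is handed in, while the arm keeps its last pose, push and grip.
It also fails if it takes over 48 s, if anything falls off the work surface, if the arm or the gripper's body presses on something with over 40 N, if the wrist force passes 120 N, or if a joint passes its speed limit or range.

## Robot

A 6-joint arm with a two-finger parallel gripper is mounted at the origin on the work surface. World frame = base frame: x ahead of the robot, y to its left, z up, the work surface at z = 0. Lengths are in mm, angles in rad, forces in N, time in s.
With the tool pointing down it reaches from about 400 to 925 mm from the base axis. Payload 12.5 kg.
Tool frame: the origin (TCP) lies at the very end of the fingers, on their centre line; the grasp point (between the pads) lies 19 mm behind it (env.grip_point_offset is the distance from the TCP to the grasp point, in mm); z points along the fingers, y is the direction in which the jaws open and shut (so a half turn about z gives the same grasp; the last joint's range is limited). The gripper opens to 95 mm and grips with 3 to 60 N. Pads are 20 mm wide; open, the fingers measure 119 mm over their backs; the gripper's body (75 mm by 180 mm) begins 59 mm behind the grasp point.
Start: joints at [-1.267, 0.491, 1.559, -0, 1.092, -0.106], TCP at [249.04, -573.259, 214.661] pointing down, gripper open.
Joint ranges: [-3.1, 3.1], [-0.84, 2.19], [0.05, 2.79], [-1.13, 4.28], [0.06, 2.93], [-2.69, 2.69]. Speed limits (rad/s): [2.22, 2.22, 2.79, 3.14, 3.14, 3.14].

## Interface

Orientations are given as [roll, pitch, yaw] about the fixed x, y, z axes, in that order (R = Rz(yaw) Ry(pitch) Rx(roll)).
In Python, from cell import env gives the robot as it stands.
- The arm moves only by the tool drive_tool, never from a script. Its argument "commands" is a list of rows, each an object of numbers: "dx", "dy", "dz": the shift along the world's x, y, z in mm; "yaw": the turn about the world's z in degrees. In form: [{"dx": .., "dy": .., "dz": .., "yaw": ..}, ...]. A call has 1 to 5 rows; each row shifts and turns the commanded pose from where the row before left it; what a row does not reach is not made up. A row lasts 1/12 s, in which the tool goes at most 41.7 mm and 7.16 degrees, less where a joint would pass 70% of its speed; a pose out of reach is approached as far as the arm can. A call with a gripper value outside its range is refused whole. "grip" is the opening, from 0 (shut) to 1 (fully open), set as the call begins (left out, the last holds). The fingers move at their own pace and stop on an object; the grip force is fixed at half the most. Time passes only in rows, so rows that do not move let the fingers close. It gives the time, the measured TCP pose, the force and the opening at its end, in the units of the state.
- env.state(): the state, without advancing time (a new reading comes with each control period).
- env.read_camera(name): name is "side" or "top"; returns the picture (384x512x3 uint8, red, green, blue); there is no depth.
- env.calibration(name): a dict with "intrinsics" (3x3 intrinsics, pixels), "dist_coeffs" ([k1, k2, p1, p2, k3] as OpenCV has them; the pictures are not rectified), "rvec" (rotation vector, rad) and "tvec" (3), from world to camera coordinates, as OpenCV has them. Camera axes: x right, y down, z forward; pixel columns grow to the right and rows downward; lengths in mm; the calibration is good to about 2 mm. A picture is of the moment at which its call begins. calibration takes no time and is no camera call.
- env.job_done(): hands the job in, once; it reports no verdict.
Trained networks look in the newest picture that a camera, given by its name, has taken for a name from the list of things; names that differ only in an ending like _2 or _b are one class to them, and where a whole thing is asked for, a point or a joint stands for the part that bears it (a point fixed in the world has none). Each returns a list of dicts, best first, with "conf" (0 to 1); they miss things now and then, are a little off and sometimes report something else, mostly with a low value. They report only what shows in the picture. A call takes as long as a camera call.
- env.trace(query, camera): "pixels" (384x512 bool, what is visible of it) and "pixel" ([column, row] in pixels, amid what is visible of it).
- env.place_of(query, camera): "pixel" ([column, row] in pixels: a listed point, or the origin of a listed thing).
The state is a dict: "t": time; "joints": joint angles; "qvel": joint speeds; "tau": joint torques, N m; "eef_pos": TCP position; "tcp_rot": TCP orientation; "ft_force": force on the tool from outside, world axes, zero at the start; "moment": the same for the moment, N m; "opening": opening from 0.0 (shut) to 1.0 (fully open).
Only numpy, scipy, OpenCV 4.12 (cv2) and the standard library are available. Lean on these libraries where they do the work, as an engineer would, in place of code of your own. Each camera call takes 0.05 s, during which the arm holds its last target.

## Working session

There is one attempt and no reset: what is moved stays moved. The work goes in short steps, Python scripts to look and compute and a tool call to move; the robot and the scene stay as the last step left them, time stands still between calls to the robot, and variables do not carry over. Pictures are saved under pics/ and viewed, and the job is handed in when it is done.

Besides the shell and the picture viewer there is one more tool, called after "Call:" by a JSON object that holds its "fn" and its "kwargs". drive_tool: Moves the arm, as the interface text tells. Its arguments: {"type":"object","properties":{"commands":{"type":"array"},"grip":{"type":"number"}},"required":["commands"]}

```bash
mkdir -p pics; ls
cat > h.py <<'E'
import numpy as np, cv2
from cell import env
def cal(n):
    c=env.calibration(n); return [np.array(c[k],float) for k in("intrinsics","dist_coeffs","rvec","tvec")]
def ray(n,px):
    K,d,r,t=cal(n); R=cv2.Rodrigues(r)[0]
    u=cv2.undistortPoints(np.array([[px]],float),K,d)[0,0]
    return (-R.T@t.ravel()), R.T@np.array([u[0],u[1],1])
def atz(n,px,z):
    o,v=ray(n,px); return o+v*(z-o[2])/v[2]
def proj(n,P):
    K,d,r,t=cal(n); return cv2.projectPoints(np.array(P,float).reshape(-1,3),r,t,K,d)[0].reshape(-1,2)
E
python3 - <<'E'
from h import *
print(env.state())
for n in("top","side"):
    im=env.read_camera(n); cv2.imwrite(f"pics/{n}0.png",im[:,:,::-1])
    print(n, ray(n,[256,192]))
    for q,z in (("pivot",140),("catch_stud",180),("lever",253),("lever_end",256),("tank",0),("lid",130)):
        for r in env.place_of(q,n)[:2]:
            print(q,r["pixel"],round(r["conf"],2),atz(n,r["pixel"],z).round(0))
print(env.state()["t"])
E
```

```text
pics
{'t': 0.0, 'joints': array([-1.26660505e+00,  4.91579573e-01,  1.55942038e+00,  8.38234365e-06,
        1.09170346e+00, -1.05596331e-01]), 'qvel': array([ 5.83697122e-04, -1.80884735e-03,  2.53189451e-03, -3.38404113e-04,
        7.72261744e-05, -3.38972874e-04]), 'tau': array([-1.05261501e-03, -6.12641931e+01, -2.58182734e+01,  6.91995327e-02,
        4.82798147e-02, -4.85979820e-05]), 'eef_pos': array([ 248.96462732, -573.0219952 ,  214.0593257 ]), 'tcp_rot': array([-3.14048886e+00, -1.24467284e-04,  4.09783676e-01]), 'ft_force': array([0.14421612, 0.06446363, 0.16303097]), 'moment': array([ 0.01649782,  0.01839992, -0.04376691]), 'opening': 0.9981973770912569}
top (array([ 464.95675654,   20.36376739, 1677.94389684]), array([ 0.0433889 ,  0.00529984, -0.99911387]))
pivot [226.9, 193.5] 0.63 [526. 147. 140.]
catch_stud [227.9, 188.2] 0.6 [545. 140. 180.]
catch_stud [227.3, 208.8] 0.53 [464. 142. 180.]
lever [278.8, 193.8] 0.61 [520. -58. 253.]
lever_end [274.2, 207.6] 0.62 [468. -40. 256.]
tank [218.0, 158.7] 0.9 [686. 198.   0.]
tank [273.1, 192.6] 0.68 [535. -47.   0.]
lid [225.4, 189.7] 0.73 [542. 154. 130.]
side (array([155.78723046, 927.00108544, 874.37692234]), array([ 0.29103772, -0.75297169, -0.59123041]))
pivot [237.4, 216.8] 0.74 [519. 137. 140.]
catch_stud [255.1, 216.5] 0.52 [453. 156. 180.]
lever [259.9, 161.0] 0.93 [516. -27. 253.]
lever_end [276.5, 161.9] 0.78 [464. -42. 256.]
tank [189.9, 246.1] 0.56 [667. 193.   0.]
lid [228.9, 221.8] 0.74 [537. 159. 130.]
0.7
```

View pics/top0.png

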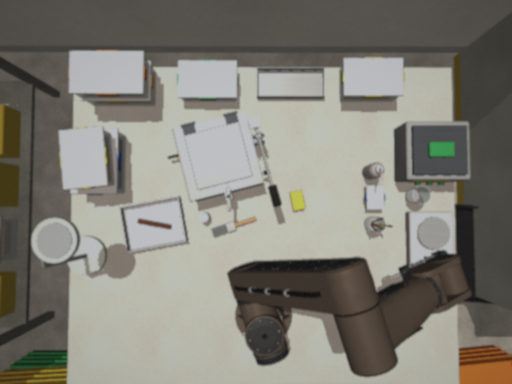

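View pics/side0.png

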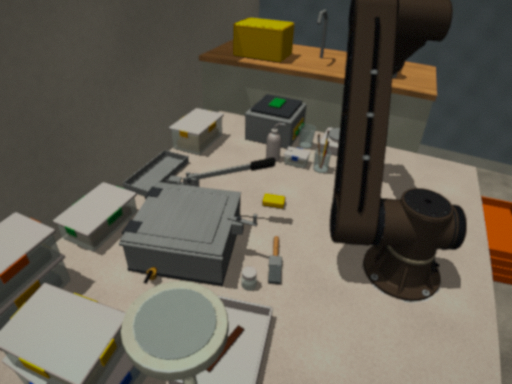

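The top view shows the tank around (218,156), the catch near (228,195), the pad near (275,195), the jar at (204,217), the brush at (233,227) and the sponge at (297,200). Next I'll fit the tank pose from these.

```bash
cat > fit.py <<'E'
from h import *
from scipy.optimize import least_squares
obs=[]
T={"pivot":(-172,0,140),"lever":(34-268*np.cos(np.radians(20))-12*np.sin(np.radians(20)),-178,253),"lever_end":(34-310*np.cos(np.radians(20)),-178,256),"tank":(0,0,0),"lid":(-152,0,130)}
pts=[("top","pivot",(226.9,193.5)),("top","lever_end",(274.2,207.6)),("top","lever",(278.8,193.8)),("top","tank",(218,158.7)),("top","lid",(225.4,189.7)),
("side","pivot",(237.4,216.8)),("side","lever",(259.9,161)),("side","lever_end",(276.5,161.9)),("side","tank",(189.9,246.1)),("side","lid",(228.9,221.8))]
def w(p,P):
    P=np.asarray(P,float); c,s=np.cos(p[2]),np.sin(p[2]); return np.array([p[0]+c*P[0]-s*P[1],p[1]+s*P[0]+c*P[1],P[2]])
def f(p): return np.concatenate([proj(n,w(p,T[q]))[0]-px for n,q,px in pts])
if __name__=="__main__":
    r=least_squares(f,[686,198,0.3],x_scale=[100,100,1],loss="soft_l1")
    p=r.x; print(p); print(f(p).reshape(-1,2).round(1))
    for n in("top","side"):
        im=cv2.imread(f"pics/{n}0.png"); a=(170,110,150,130) if n=="top" else (110,130,200,160)
        S=5 if n=="top" else 4
        im=cv2.resize(im[a[1]:a[1]+a[3]-10,a[0]:a[0]+a[2]],None,fx=S,fy=S,interpolation=cv2.INTER_CUBIC)
        Q=[w(p,P) for P in [(-152,-152,135),(-152,152,135),(152,152,135),(152,-152,135),T["pivot"],T["lever"],T["lever_end"],(34,-178,150),(-224,0,180)]]
        for x in proj(n,Q): cv2.circle(im,tuple(int(v) for v in (x-a[:2]+.5)*S),3,(0,0,255),1)
        cv2.imwrite(f"pics/{n}fit.png",im)
    for P in Q: print(P.round(0))
E
python3 fit.py
```

```text
[6.83970411e+02 1.92711073e+02 2.51670595e-01]
[[-0.8  2. ]
 [ 0.9 -2.9]
 [-6.1  1.8]
 [ 1.3  0.5]
 [-0.3  1.2]
 [-1.3  2.6]
 [ 1.7 -0.9]
 [-4.1 -1.4]
 [-4.2 -1.6]
 [ 0.8 -0.8]]
[575.   8. 135.]
[499. 302. 135.]
[793. 378. 135.]
[869.  83. 135.]
[517. 150. 140.]
[513. -35. 253.]
[479. -44. 256.]
[761.  29. 150.]
[467. 137. 180.]
```

View pics/topfit.png

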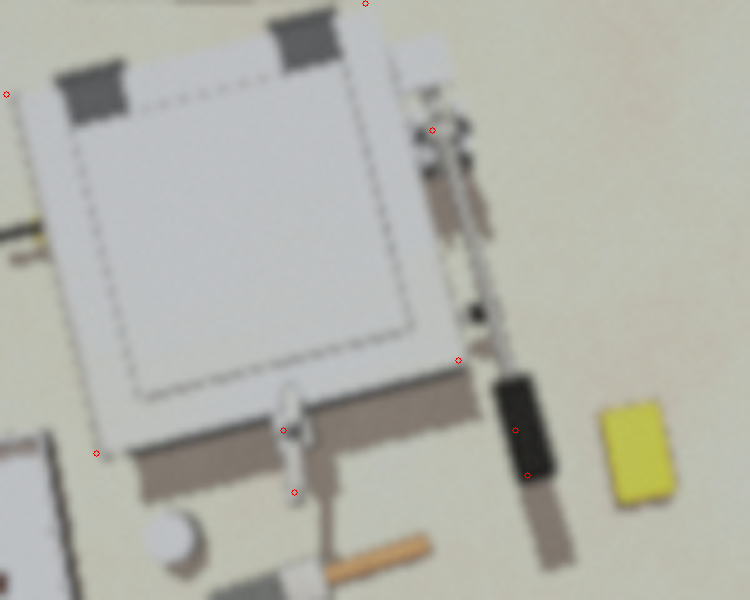

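View pics/sidefit.png

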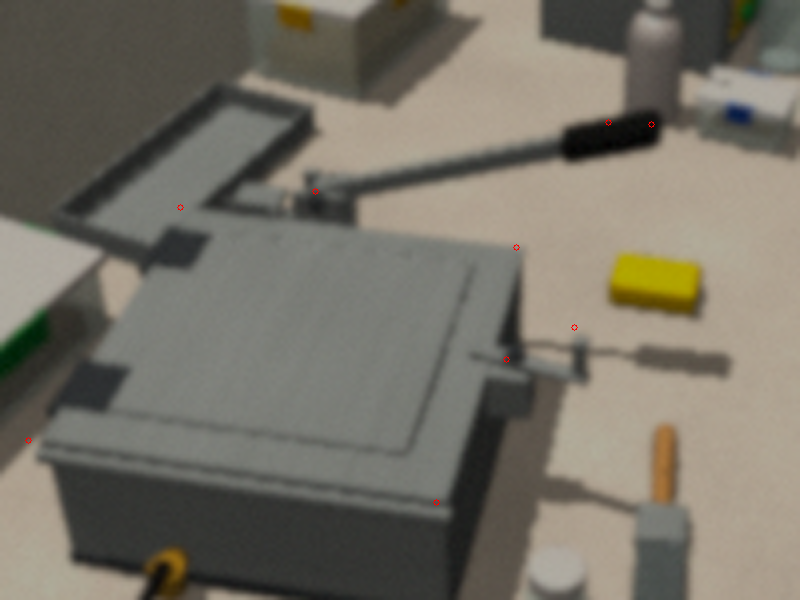

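```bash
cat > fit2.py <<'E'
from fit import *
import fit
A=lambda x,y:((x+.5)/5-.5+170,(y+.5)/5-.5+110)
B=lambda x,y:((x+.5)/4-.5+110,(y+.5)/4-.5+130)
obs=[("top",(-152,152,135),A(105,459)),("top",(-152,-152,135),A(466,372)),("top",(152,152,135),A(18,97)),
("top",T["lever"],A(525,428)),("top",(34,-178,150),A(440,132)),
("side",(-152,152,135),B(449,508)),("side",(-152,-152,135),B(521,251)),("side",(152,152,135),B(42,448)),
("side",T["lever_end"],B(658,130)),("side",T["pivot"],B(512,356)),("top",T["pivot"],A(290,430))]
def g(p): return np.concatenate([proj(n,w(p,P))[0]-px for n,P,px in obs])
r=least_squares(g,[686,198,0.25],x_scale=[100,100,1],loss="soft_l1")
p=r.x
if __name__=="__main__":
    print(p); print(g(p).reshape(-1,2).round(1))
    for k in T: print(k,w(p,T[k]).round(0))
    print("stud0",w(p,(-224,0,180)))
    print("stud seen top",atz("top",A(297,497),180),"side",atz("side",B(580,341),180))
    for q,h in (("sample_jar",0),("brush_flat",0),("sponge",0)):
        for n in ("top","side"):
            for r in env.place_of(q,n)[:1]: print(q,n,r["conf"],atz(n,r["pixel"],h).round(0))
E
python3 fit2.py
```

```text
[6.79221761e+02 1.87784490e+02 2.58190633e-01]
[[-0.3  0.1]
 [-0.3 -1.6]
 [-1.3  0.8]
 [-0.3  1.2]
 [-0.6  0.4]
 [-0.5 -2.4]
 [ 0.5 -1.6]
 [-0.9 -2.3]
 [-0.2 -2.3]
 [ 0.6  0. ]
 [-0.   1. ]]
pivot [513. 144. 140.]
lever [510. -41. 253.]
lever_end [476. -50. 256.]
tank [679. 188.   0.]
lid [532. 149. 130.]
stud0 [462.64656633 130.59021673 180.        ]
stud seen top [462.82855951 134.92710845 180.        ] side [456.99565692 149.94594708 180.        ]
sample_jar top 0.6 [427. 255.   0.]
sample_jar side 0.72 [426. 250.   0.]
brush_flat top 0.54 [377. 141.   0.]
brush_flat side 0.76 [382. 127.   0.]
sponge top 0.61 [ 496. -148.    0.]
sponge side 0.73 [ 499. -145.    0.]
```

Call:
{"fn": "drive_tool", "kwargs": {"commands": [{"dx": 0, "dy": 0, "dz": 35}, {"dx": 0, "dy": 0, "dz": 35}, {"dx": 10, "dy": 5, "dz": 35, "yaw": -4.3}, {"dx": 12, "dy": 30, "dz": 5, "yaw": -4.3}, {"dx": 12, "dy": 36, "dz": 0}], "grip": 0}}

```text
invalid input
```

Call:
{"fn": "drive_tool", "kwargs": {"commands": [{"dx": 12, "dy": 37, "dz": 0}, {"dx": 12, "dy": 37, "dz": 0}, {"dx": 12, "dy": 37, "dz": 0}, {"dx": 12, "dy": 37, "dz": 0}, {"dx": 12, "dy": 37, "dz": 0}]}}

```text
invalid input
```

Call:
{"fn": "drive_tool", "kwargs": {"commands": [{"dx": 12, "dy": 37, "dz": 0}, {"dx": 12, "dy": 37, "dz": 0}, {"dx": 12, "dy": 37, "dz": 0}, {"dx": 12, "dy": 37, "dz": 0}, {"dx": 12, "dy": 37, "dz": 0}]}}

```text
invalid input
```

Call:
{"fn": "drive_tool", "kwargs": {"commands": [{"dx": 0, "dy": 0, "dz": 35, "yaw": 0}, {"dx": 0, "dy": 0, "dz": 35, "yaw": 0}, {"dx": 10, "dy": 5, "dz": 35, "yaw": -4.3}, {"dx": 12, "dy": 30, "dz": 5, "yaw": -4.3}, {"dx": 12, "dy": 36, "dz": 0, "yaw": 0}], "grip": 0}}

```text
t: 1.42
eef_pos: [283.3, -503.2, 326.7]
tcp_rot: [3.137, -0.001, 0.253]
ft_force: [1.0, 0.7, -1.0]
opening: 0.709
```

Call:
{"fn": "drive_tool", "kwargs": {"commands": [{"dx": 12, "dy": 37, "dz": 0, "yaw": 0}, {"dx": 12, "dy": 37, "dz": 0, "yaw": 0}, {"dx": 12, "dy": 37, "dz": 0, "yaw": 0}, {"dx": 12, "dy": 37, "dz": 0, "yaw": 0}, {"dx": 12, "dy": 37, "dz": 0, "yaw": 0}]}}

```text
t: 1.83
eef_pos: [343.1, -315.4, 324.8]
tcp_rot: [3.141, -0.0, 0.259]
ft_force: [0.3, -1.5, 0.6]
opening: 0.355
```

Call:
{"fn": "drive_tool", "kwargs": {"commands": [{"dx": 12, "dy": 37, "dz": 0, "yaw": 0}, {"dx": 12, "dy": 37, "dz": 0, "yaw": 0}, {"dx": 12, "dy": 37, "dz": 0, "yaw": 0}, {"dx": 12, "dy": 37, "dz": 0, "yaw": 0}, {"dx": 12, "dy": 37, "dz": 0, "yaw": 0}]}}

```text
t: 2.25
eef_pos: [403.1, -130.4, 325.0]
tcp_rot: [3.141, -0.001, 0.259]
ft_force: [0.5, -0.5, -0.2]
opening: 0.025
```

Call:
{"fn": "drive_tool", "kwargs": {"commands": [{"dx": 12, "dy": 37, "dz": 0, "yaw": 0}, {"dx": 12, "dy": 37, "dz": 0, "yaw": 0}, {"dx": 12, "dy": 37, "dz": 0, "yaw": 0}, {"dx": 12, "dy": 37, "dz": 0, "yaw": 0}, {"dx": 10, "dy": 37, "dz": 0, "yaw": 0}]}}

```text
t: 2.67
eef_pos: [461.3, 54.8, 324.9]
tcp_rot: [3.141, -0.001, 0.26]
ft_force: [1.5, -0.3, -0.2]
opening: 0.008
```

Call:
{"fn": "drive_tool", "kwargs": {"commands": [{"dx": -3, "dy": 30, "dz": 0, "yaw": 0}, {"dx": -2, "dy": 13, "dz": -20, "yaw": 0}, {"dx": 0, "dy": 0, "dz": -40, "yaw": 0}, {"dx": 0, "dy": 0, "dz": -40, "yaw": 0}, {"dx": 0, "dy": 0, "dz": -25, "yaw": 0}]}}

```text
t: 3.08
eef_pos: [454.7, 96.1, 197.0]
tcp_rot: [-3.141, 0.002, 0.261]
ft_force: [0.2, -0.1, -0.1]
opening: 0.004
```

Run:
```python
from h import *
im=env.read_camera("side"); a=(190,130,130,110)
s=env.state(); print(s["eef_pos"],proj("side",s["eef_pos"]))
cv2.imwrite("pics/side1.png",cv2.resize(im[a[1]:a[1]+a[3],a[0]:a[0]+a[2],::-1],None,fx=5,fy=5,interpolation=cv2.INTER_CUBIC))
im=env.read_camera("top"); a=(180,130,130,110)
cv2.imwrite("pics/top1.png",cv2.resize(im[a[1]:a[1]+a[3],a[0]:a[0]+a[2],::-1],None,fx=5,fy=5,interpolation=cv2.INTER_CUBIC))
```

```text
[453.50219366  95.79415951 193.87648128] [[262.78037034 201.36789834]]
```

View pics/side1.png

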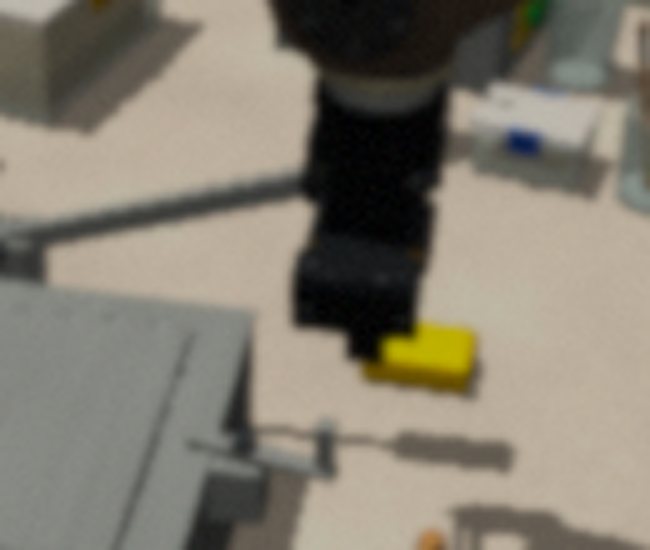

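View pics/top1.png

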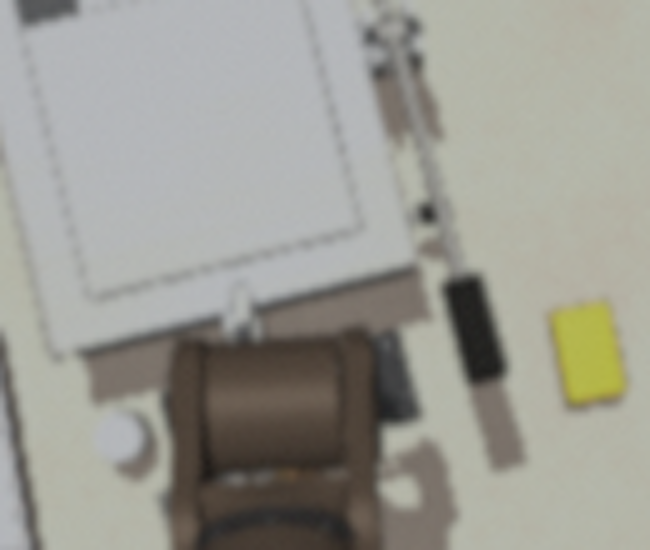

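The fingertip projection matches its pixel (262.6, 201.4), so the calibration holds. The stud top is at about (255, 216), around world (459, 146). The fingers are clear on its −y side, so I'll descend and push it round towards +y, away from the lever.

Call:
{"fn": "drive_tool", "kwargs": {"commands": [{"dx": 0, "dy": 0, "dz": -20, "yaw": 0}, {"dx": 0, "dy": 0, "dz": -14, "yaw": 0}, {"dx": 2, "dy": 8, "dz": 0, "yaw": 0}, {"dx": 2, "dy": 8, "dz": 0, "yaw": 0}, {"dx": 1, "dy": 8, "dz": 0, "yaw": 0}]}}

```text
t: 3.6
eef_pos: [462.2, 120.7, 167.4]
tcp_rot: [3.141, -0.002, 0.259]
ft_force: [-0.1, -0.3, 0.0]
opening: 0.004
```

Call:
{"fn": "drive_tool", "kwargs": {"commands": [{"dx": 0, "dy": 6, "dz": 0, "yaw": 0}, {"dx": 0, "dy": 6, "dz": 0, "yaw": 0}, {"dx": 0, "dy": 6, "dz": 0, "yaw": 0}, {"dx": 0, "dy": 6, "dz": 0, "yaw": 0}, {"dx": 0, "dy": 6, "dz": 0, "yaw": 0}]}}

```text
t: 4.02
eef_pos: [461.7, 150.4, 166.2]
tcp_rot: [3.141, -0.002, 0.26]
ft_force: [4.1, -3.1, 2.7]
opening: 0.004
```

```bash
cat > look.py <<'E'
from h import *
import sys
k=sys.argv[1]
o=[]
for n,a in(("side",(190,130,130,110)),("top",(180,130,130,110))):
    im=env.read_camera(n)
    o.append(cv2.resize(im[a[1]:a[1]+a[3],a[0]:a[0]+a[2],::-1],None,fx=3,fy=4,interpolation=cv2.INTER_CUBIC))
cv2.imwrite(f"pics/l{k}.png",np.hstack(o))
s=env.state(); print(s["t"],s["eef_pos"].round(1),s["ft_force"].round(1))
E
python3 look.py 1
```

```text
4.1167 [461.2 150.5 165.8] [ 0.1 -0.7  0.2]
```

View pics/l1.png

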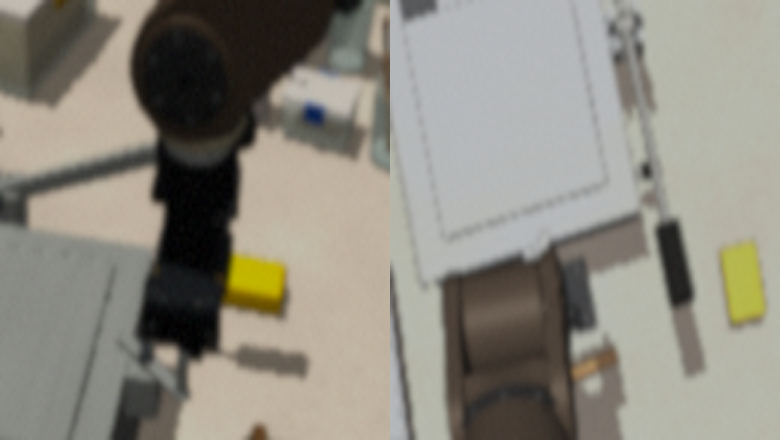

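The catch is turning: its tail now slants towards the camera and the stud is at (183,375) in the crop. I'll carry on round the arc.

Call:
{"fn": "drive_tool", "kwargs": {"commands": [{"dx": 1, "dy": 6, "dz": -2, "yaw": 0}, {"dx": 2, "dy": 6, "dz": -2, "yaw": 0}, {"dx": 2, "dy": 6, "dz": -2, "yaw": 0}, {"dx": 3, "dy": 6, "dz": 0, "yaw": 0}, {"dx": 4, "dy": 5, "dz": 0, "yaw": 0}]}}

```text
t: 4.53
eef_pos: [472.8, 179.4, 159.2]
tcp_rot: [-3.141, 0.002, 0.26]
ft_force: [-0.9, -0.6, 0.1]
opening: 0.007
```

Call:
{"fn": "drive_tool", "kwargs": {"commands": [{"dx": 4, "dy": 4, "dz": 0, "yaw": 0}, {"dx": 4, "dy": 3, "dz": 0, "yaw": 0}, {"dx": 2, "dy": 2, "dz": 0, "yaw": 0}]}}

```text
t: 4.78
eef_pos: [483.2, 187.9, 159.5]
tcp_rot: [3.141, 0.001, 0.26]
ft_force: [-6.7, -9.5, 1.4]
opening: 0.003
```

```bash
python3 look.py 2
```

```text
4.8833 [482.8 187.8 159.4] [-2.2 -1.4  0.7]
```

View pics/l2.png

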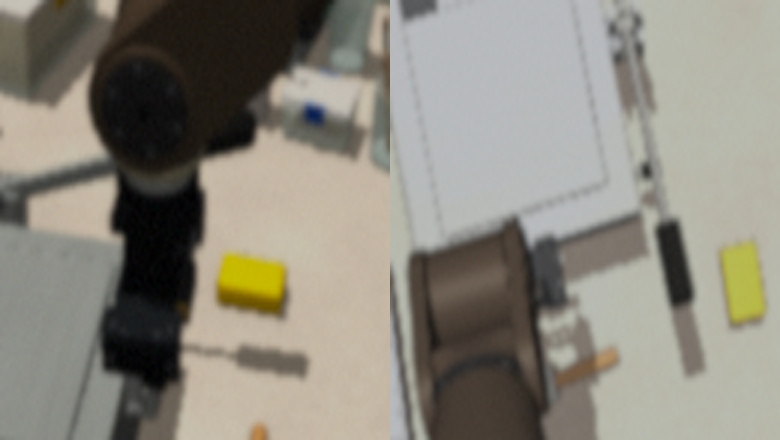

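Call:
{"fn": "drive_tool", "kwargs": {"commands": [{"dx": -8, "dy": -10, "dz": 0, "yaw": 0}, {"dx": -8, "dy": -20, "dz": 30, "yaw": 0}, {"dx": 0, "dy": -20, "dz": 40, "yaw": 0}, {"dx": 0, "dy": -20, "dz": 40, "yaw": 0}, {"dx": 0, "dy": -30, "dz": 30, "yaw": 0}]}}

```text
t: 5.3
eef_pos: [467.2, 91.1, 296.5]
tcp_rot: [3.142, -0.003, 0.261]
ft_force: [1.0, -0.4, 0.7]
opening: 0.004
```

Call:
{"fn": "drive_tool", "kwargs": {"commands": [{"dx": 10, "dy": -35, "dz": 10, "yaw": 0}, {"dx": 10, "dy": -35, "dz": 0, "yaw": 0}, {"dx": 10, "dy": -30, "dz": 0, "yaw": 0}, {"dx": 5, "dy": -15, "dz": 0, "yaw": 0}, {"dx": 0, "dy": 0, "dz": 0, "yaw": 0}]}}

```text
t: 5.72
eef_pos: [503.0, -26.7, 303.6]
tcp_rot: [3.141, -0.001, 0.256]
ft_force: [-0.7, 1.2, -0.5]
opening: 0.007
```

```bash
python3 look.py 3
python3 - <<'E'
from fit2 import *
for n in("side","top"):
  for q,z in (("catch_stud",180),("lever",253),("lever_end",256)):
    for r in env.place_of(q,n)[:2]: print(n,q,r["pixel"],round(r["conf"],2),atz(n,r["pixel"],z).round(0))
for a in (-1.57,-1.2,0,1.57):
  P=w(p,(-172-52*np.cos(a),-52*np.sin(a),180)); print(a,P.round(),proj("side",P),proj("top",P))
E
```

```text
5.8167 [502.  -24.1 303.5] [-0.3 -0.1 -0.4]
side catch_stud [235.8, 219.0] 0.39 [499. 191. 180.]
side lever [259.8, 160.9] 0.65 [517. -28. 253.]
side lever_end [273.7, 161.9] 0.86 [472. -38. 256.]
top catch_stud [368.9, 173.5] 0.75 [ 604. -420.  180.]
top catch_stud [211.4, 200.4] 0.48 [497. 205. 180.]
-1.57 [500. 194. 180.] [[235.19421842 219.61430377]] [[214.04348347 199.69256967]]
-1.2 [482. 186. 180.] [[241.77847411 219.62664873]] [[216.10248177 204.06479565]]
0 [463. 131. 180.] [[255.40457296 210.61554004]] [[230.0986329  209.04556675]]
1.57 [526.  94. 180.] [[241.31135129 198.31295485]] [[239.50738318 192.97450773]]
```

View pics/l3.png

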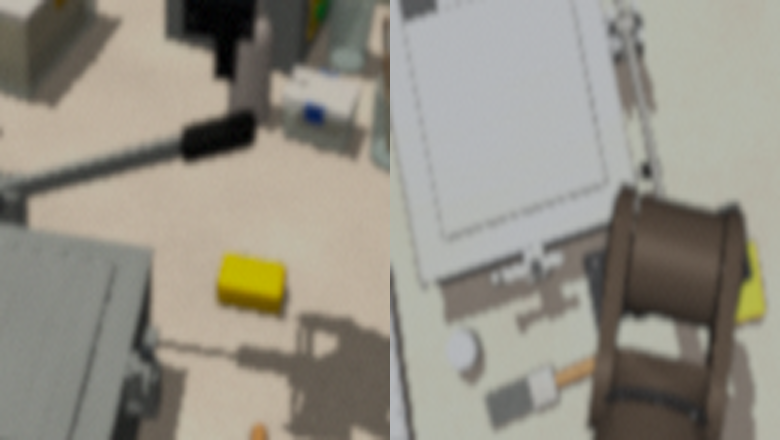

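Run:
```python
from fit2 import *
print(atz("top",A(525,428),250))
c=w(p,(34-268*np.cos(np.radians(20)),-178,242)); print("c",c, proj("side",c),proj("top",c))
for n in("side","top"):
  for r in env.trace("lever_end",n)[:1]:
    m=r["pixels"]; ys,xs=np.nonzero(m); print(n,r["conf"],r["pixel"],xs.min(),xs.max(),ys.min(),ys.max())
im=env.read_camera("side"); g=im.astype(int).sum(2)
m=((g<120)).astype(np.uint8); m[:, :215]=0; m[:,290:]=0; m[:150]=0; m[175:]=0
n,l,s,cc=cv2.connectedComponentsWithStats(m); print(s,cc)
o=ray("side",cc[1:][np.argmax(s[1:,4])]); print(atz("side",cc[1:][np.argmax(s[1:,4])],242))
```

```text
[514.86745252 -42.25614426 250.        ]
c [514.05370382 -39.93626542 242.        ] [[261.79887719 162.23304401]] [[273.89705296 195.48811353]]
side 0.57 [241.4, 167.6] 180 275 157 183
top 0.46 [259.5, 145.9] 253 270 127 177
[[     0      0    512    384 196435]
 [   250    158     25     12    173]] [[255.49380711 191.52462647]
 [262.53179191 163.53757225]]
[508.82642805 -33.4225255  242.        ]
```

The catch lies parallel to the tank front at its stop: the stud is at about (500,193) against (500,194) expected. The pad centre is near (511,−38), so I'll move over it and descend to contact.

Call:
{"fn": "drive_tool", "kwargs": {"commands": [{"dx": 4, "dy": -7, "dz": 0, "yaw": 0}, {"dx": 4, "dy": -7, "dz": -8, "yaw": 0}, {"dx": 0, "dy": 0, "dz": -15, "yaw": 0}, {"dx": 0, "dy": 0, "dz": -10, "yaw": 0}, {"dx": 0, "dy": 0, "dz": -5, "yaw": 0}]}}

```text
t: 6.68
eef_pos: [509.7, -38.4, 263.8]
tcp_rot: [-3.141, 0.002, 0.259]
ft_force: [-0.5, -0.4, -0.1]
opening: 0.006
```

```bash
python3 look.py 4
```

```text
6.7833 [509.8 -38.2 264.6] [1.  0.3 0.4]
```

View pics/l4.png

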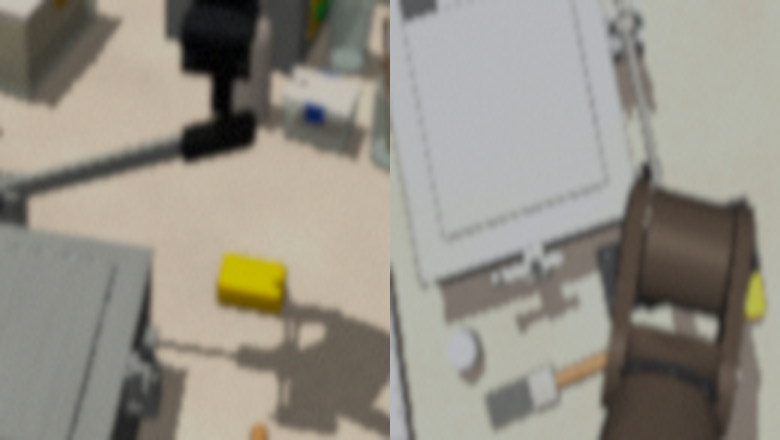

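Call:
{"fn": "drive_tool", "kwargs": {"commands": [{"dx": 0, "dy": 0, "dz": -3, "yaw": 0}, {"dx": 0, "dy": 0, "dz": -3, "yaw": 0}, {"dx": 0, "dy": 0, "dz": -3, "yaw": 0}, {"dx": -0.5, "dy": 0, "dz": -3, "yaw": 0}, {"dx": -1, "dy": -0.2, "dz": -3, "yaw": 0}]}}

```text
t: 7.2
eef_pos: [508.7, -38.3, 251.2]
tcp_rot: [3.141, -0.001, 0.26]
ft_force: [-2.4, -0.8, 9.4]
opening: 0.006
```

Call:
{"fn": "drive_tool", "kwargs": {"commands": [{"dx": -1, "dy": -0.3, "dz": -4, "yaw": 0}, {"dx": -1, "dy": -0.3, "dz": -4, "yaw": 0}, {"dx": -1, "dy": -0.3, "dz": -4, "yaw": 0}, {"dx": -1, "dy": -0.2, "dz": -4, "yaw": 0}, {"dx": -1, "dy": -0.2, "dz": -4, "yaw": 0}]}}

```text
t: 7.62
eef_pos: [503.3, -39.7, 231.3]
tcp_rot: [3.141, -0.0, 0.26]
ft_force: [-4.0, -1.1, 10.5]
opening: 0.006
```

```bash
python3 look.py 5
```

```text
7.7167 [503.2 -39.6 230.9] [-3.9 -0.1  8.2]
```

View pics/l5.png

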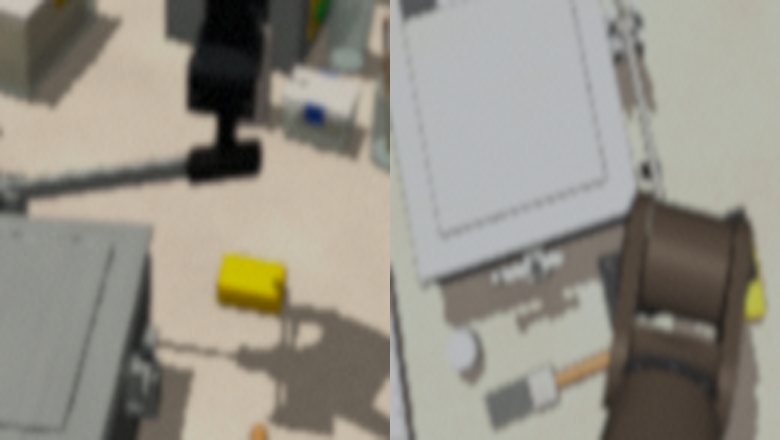

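The lever is turning, the lid is lifting and the force is about 10 N. I'll keep pressing along the arc.

Call:
{"fn": "drive_tool", "kwargs": {"commands": [{"dx": -0.8, "dy": -0.2, "dz": -4, "yaw": 0}, {"dx": -0.8, "dy": -0.2, "dz": -4, "yaw": 0}, {"dx": -0.7, "dy": -0.2, "dz": -4, "yaw": 0}, {"dx": -0.6, "dy": -0.2, "dz": -4, "yaw": 0}, {"dx": -0.5, "dy": -0.1, "dz": -4, "yaw": 0}]}}

```text
t: 8.13
eef_pos: [499.8, -40.6, 211.2]
tcp_rot: [3.141, 0.0, 0.26]
ft_force: [-4.2, -0.2, 9.2]
opening: 0.007
```

Call:
{"fn": "drive_tool", "kwargs": {"commands": [{"dx": -0.5, "dy": -0.1, "dz": -4, "yaw": 0}, {"dx": -0.4, "dy": -0.1, "dz": -4, "yaw": 0}, {"dx": -0.4, "dy": -0.1, "dz": -4, "yaw": 0}, {"dx": -0.3, "dy": -0.1, "dz": -4, "yaw": 0}, {"dx": -0.3, "dy": 0, "dz": -4, "yaw": 0}]}}

```text
t: 8.55
eef_pos: [497.7, -41.0, 191.1]
tcp_rot: [3.141, 0.001, 0.26]
ft_force: [-5.4, -2.0, 9.1]
opening: 0.006
```

Call:
{"fn": "drive_tool", "kwargs": {"commands": [{"dx": -0.3, "dy": 0, "dz": -4, "yaw": 0}, {"dx": -0.2, "dy": 0, "dz": -4, "yaw": 0}, {"dx": -0.2, "dy": 0, "dz": -4, "yaw": 0}, {"dx": 0, "dy": 0, "dz": -4, "yaw": 0}, {"dx": 0, "dy": 0, "dz": -4, "yaw": 0}]}}

```text
t: 8.97
eef_pos: [496.8, -41.0, 170.9]
tcp_rot: [3.141, 0.001, 0.26]
ft_force: [-5.2, -2.3, 9.2]
opening: 0.003
```

```bash
python3 look.py 6
```

```text
9.0667 [496.7 -41.  170.5] [-6.1 -2.7  8.4]
```

View pics/l6.png

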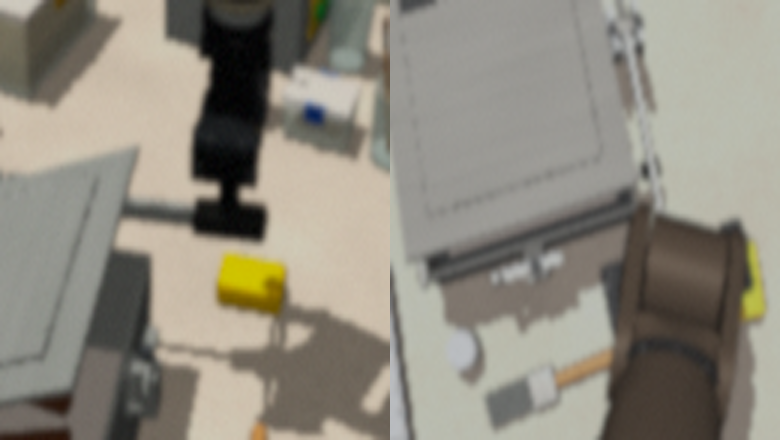

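The lid is about half open, the force is 9 N, and the pad is level under the finger at (230,215). Now the second half of the arc.

Call:
{"fn": "drive_tool", "kwargs": {"commands": [{"dx": -0.3, "dy": -0.1, "dz": -4, "yaw": 0}, {"dx": -0.2, "dy": 0, "dz": -4, "yaw": 0}, {"dx": 0, "dy": 0, "dz": -4, "yaw": 0}, {"dx": 0, "dy": 0, "dz": -4, "yaw": 0}, {"dx": 0.2, "dy": 0, "dz": -4, "yaw": 0}]}}

```text
t: 9.48
eef_pos: [496.3, -41.1, 150.9]
tcp_rot: [3.141, 0.002, 0.26]
ft_force: [-6.9, -2.9, 9.1]
opening: 0.007
```

Call:
{"fn": "drive_tool", "kwargs": {"commands": [{"dx": 0.3, "dy": 0, "dz": -4, "yaw": 0}, {"dx": 0.4, "dy": 0.1, "dz": -4, "yaw": 0}, {"dx": 0.4, "dy": 0.1, "dz": -4, "yaw": 0}, {"dx": 0.5, "dy": 0.1, "dz": -4, "yaw": 0}, {"dx": 0.6, "dy": 0.2, "dz": -4, "yaw": 0}]}}

```text
t: 9.9
eef_pos: [498.4, -40.5, 130.6]
tcp_rot: [-3.141, 0.002, 0.26]
ft_force: [-6.0, -3.2, 7.6]
opening: 0.007
```

Call:
{"fn": "drive_tool", "kwargs": {"commands": [{"dx": 0.7, "dy": 0.2, "dz": -4, "yaw": 0}, {"dx": 0.8, "dy": 0.2, "dz": -4, "yaw": 0}, {"dx": 0.9, "dy": 0.2, "dz": -4, "yaw": 0}, {"dx": 1, "dy": 0.2, "dz": -4, "yaw": 0}, {"dx": 1, "dy": 0.3, "dz": -4, "yaw": 0}]}}

```text
t: 10.32
eef_pos: [502.8, -39.3, 110.5]
tcp_rot: [-3.141, 0.002, 0.26]
ft_force: [-4.8, -1.5, 5.2]
opening: 0.008
```

```bash
python3 look.py 7
```

```text
10.4167 [503.  -39.3 110.2] [-5.1 -1.8  3.9]
```

View pics/l7.png

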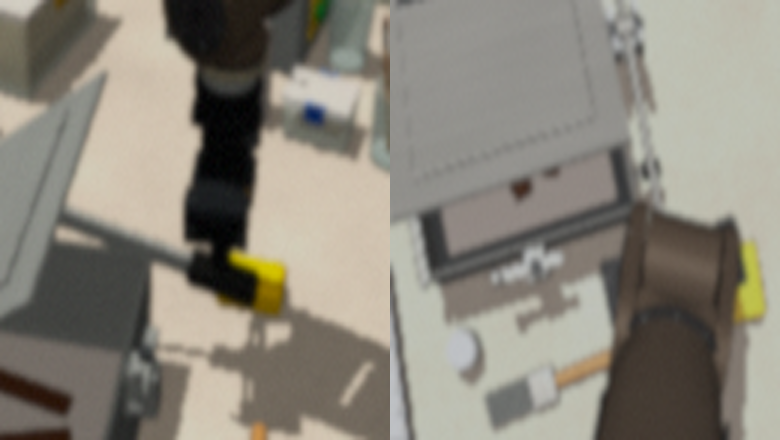

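Call:
{"fn": "drive_tool", "kwargs": {"commands": [{"dx": 1, "dy": 0.3, "dz": -4, "yaw": 0}, {"dx": 1, "dy": 0.3, "dz": -4, "yaw": 0}, {"dx": 1, "dy": 0.3, "dz": -4, "yaw": 0}, {"dx": 1.2, "dy": 0.3, "dz": -4, "yaw": 0}, {"dx": 1.2, "dy": 0.3, "dz": -4, "yaw": 0}]}}

```text
t: 10.83
eef_pos: [508.7, -37.8, 90.7]
tcp_rot: [-3.141, 0.001, 0.26]
ft_force: [-4.3, -1.1, 3.0]
opening: 0.001
```

Call:
{"fn": "drive_tool", "kwargs": {"commands": [{"dx": 1, "dy": 0.2, "dz": -3, "yaw": 0}, {"dx": 1, "dy": 0.2, "dz": -3, "yaw": 0}, {"dx": 0.8, "dy": 0.2, "dz": -2.5, "yaw": 0}, {"dx": 0.6, "dy": 0.2, "dz": -2, "yaw": 0}, {"dx": 0.6, "dy": 0.2, "dz": -2, "yaw": 0}]}}

```text
t: 11.25
eef_pos: [513.3, -36.7, 78.0]
tcp_rot: [3.142, 0.0, 0.26]
ft_force: [-4.0, -0.6, 2.9]
opening: 0.007
```

```bash
python3 look.py 8
```

```text
11.35 [513.3 -36.7  77.9] [-3.5 -1.1  2.2]
```

View pics/l8.png

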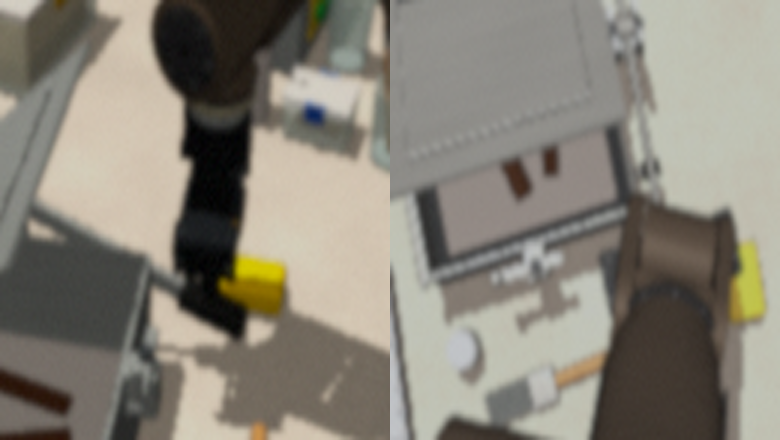

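Call:
{"fn": "drive_tool", "kwargs": {"commands": [{"dx": 0.4, "dy": 0.1, "dz": -1.5, "yaw": 0}, {"dx": 0.4, "dy": 0.1, "dz": -1.5, "yaw": 0}, {"dx": 0.2, "dy": 0, "dz": -1, "yaw": 0}, {"dx": 0.2, "dy": 0, "dz": -1, "yaw": 0}]}}

```text
t: 11.68
eef_pos: [514.7, -36.6, 73.3]
tcp_rot: [3.141, -0.001, 0.26]
ft_force: [-3.9, -0.1, 6.9]
opening: 0.009
```

Call:
{"fn": "drive_tool", "kwargs": {"commands": [{"dx": 0.2, "dy": 0, "dz": -1, "yaw": 0}, {"dx": 0, "dy": 0, "dz": -1, "yaw": 0}]}}

```text
t: 11.85
eef_pos: [515.1, -36.5, 71.5]
tcp_rot: [3.141, -0.001, 0.26]
ft_force: [-3.3, 0.8, 9.9]
opening: 0.01
```

Force is rising, so the stop is starting to give.

Call:
{"fn": "drive_tool", "kwargs": {"commands": [{"dx": 0, "dy": 0, "dz": -1, "yaw": 0}, {"dx": 0, "dy": 0, "dz": -1, "yaw": 0}]}}

```text
t: 12.02
eef_pos: [515.6, -36.5, 69.9]
tcp_rot: [3.141, -0.002, 0.26]
ft_force: [-1.9, 2.1, 12.9]
opening: 0.008
```

Call:
{"fn": "drive_tool", "kwargs": {"commands": [{"dx": 0, "dy": 0, "dz": -1, "yaw": 0}, {"dx": 0, "dy": 0, "dz": 0, "yaw": 0}]}}

```text
t: 12.18
eef_pos: [515.8, -36.5, 69.1]
tcp_rot: [3.141, -0.003, 0.26]
ft_force: [-3.5, 2.9, 14.6]
opening: 0.004
```

Call:
{"fn": "drive_tool", "kwargs": {"commands": [{"dx": 0, "dy": 0, "dz": -1, "yaw": 0}, {"dx": 0, "dy": 0, "dz": -1, "yaw": 0}, {"dx": 0, "dy": 0, "dz": -1, "yaw": 0}, {"dx": 0, "dy": 0, "dz": 0, "yaw": 0}, {"dx": 0, "dy": 0, "dz": 0, "yaw": 0}]}}

```text
t: 12.6
eef_pos: [516.4, -36.4, 66.7]
tcp_rot: [3.14, -0.005, 0.26]
ft_force: [-2.2, 4.6, 19.5]
opening: 0.004
```

Call:
{"fn": "drive_tool", "kwargs": {"commands": [{"dx": 0, "dy": 0, "dz": 0, "yaw": 0}, {"dx": 0, "dy": 0, "dz": 0, "yaw": 0}, {"dx": 0, "dy": 0, "dz": 0, "yaw": 0}, {"dx": 0, "dy": 0, "dz": 0, "yaw": 0}, {"dx": 0, "dy": 0, "dz": 0, "yaw": 0}]}}

```text
t: 13.02
eef_pos: [516.4, -36.4, 66.7]
tcp_rot: [3.14, -0.005, 0.26]
ft_force: [-1.6, 4.5, 18.6]
opening: 0.005
```

```bash
python3 look.py 9
python3 - <<'E'
from fit2 import *
for n in("side","top"):
  im=env.read_camera(n); cv2.imwrite(f"pics/{n}9.png",im[:,:,::-1])
  for r in env.place_of("lid",n)[:1]: print(n,r["pixel"],r["conf"])
  P=w(p,(152-304*np.cos(.7),0,325)); print(proj(n,P))
  e=w(p,(34-310*np.cos(.349),-178,150-310*np.sin(.349))); print("end",proj(n,e),[ (r["pixel"],r["conf"]) for r in env.place_of("lever_end",n)[:1]])
print(env.state()["ft_force"])
E
```

```text
13.1167 [516.5 -36.4  66.8] [-0.9  3.5 19.2]
side [202.6, 164.7] 0.6
[[207.02862368 164.63169456]]
end [[270.04152928 210.26860993]] [([270.7, 214.5], 0.94)]
top [220.1, 167.6] 0.9
[[217.01283072 170.35095276]]
end [[274.32809409 205.90191691]] []
[-2.18717457  3.46690196 19.21299034]
```

View pics/l9.png

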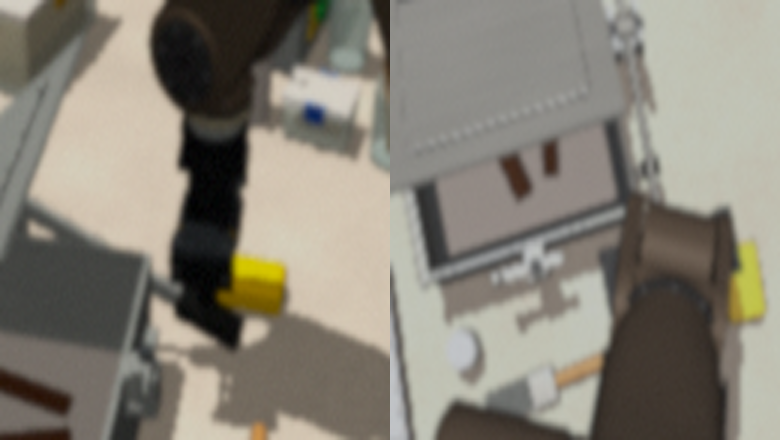

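View pics/side9.png

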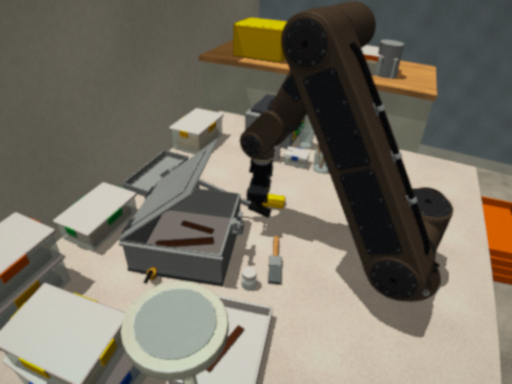

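```bash
python3 -c "
from cell import env
env.job_done(); s=env.state(); print(s['t'],s['eef_pos'],s['ft_force'])"
```

```text
the job is handed in; nothing more can be done
the job is handed in; nothing more can be done
```

The lid is open and the arm is holding the lever down at its stop. I handed the job in at about 13.3 s of the 48 s allowed; no verdict was reported.

**What I did:**
- **Catch:** with shut fingers I pushed the stud round towards +y until it met its stop. It was last measured at about (499, 191) mm, against (500, 194) expected at −1.57 rad, so it is clear of the lid.
- **Lever:** I then pressed the rubber pad down along its arc at about 48 mm/s. It took about 10 N at first and about 3 N near the end.

**Last checks, just before hand-in:**
- **Force and position:** the force rose steadily on the rubber stop, and I held it at about 19 N. The fingertip stayed still at 66.7 mm above the table.
- **Lid and lever:** in the side camera the lid's front edge and the lever's end were within about 4 px of where they should be at full lift. In the top camera the lid was also within about 4 px. The lever's end was hidden there and could not be checked.
- **Other objects:** the sponge, flat brush and small jar looked unmoved in the pictures. I did not check the other bystanders one by one.

**Disagreements:**
- **Measured positions:** the two cameras differed by about 10 mm in y on the pad and about 15 mm on the stud. I worked between the two values.
- **Contact point:** at the end the finger sat towards the inner part of the pad rather than its middle.
- **After hand-in:** I could not read the state again, so the last second is not checked.

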